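# Lever the tight bearing cover out of an axle housing

## Task

The round steel cover is stuck tight in the black axle housing. Take the red-handled pry bar, slip its blade over the yellow fulcrum and under the cover's lip, and lever the cover up out of its seat by at least 8 mm, without digging the blade hard into the machined face below. Then lay the bar back down flat on the blue mat, let go, and leave the other parts where they are.

Things in the scene. Friction and masses are not known exactly. Their poses are not given: they have to be found in the camera images.
- bar: Pry bar, 200 mm long, 0.35 kg. Red block handle 90 long x 24 wide (y) x 30 high (z); origin at the centre of the handle's underside as it lies. Flat steel blade 110 long, 20 wide, 5 thick runs from the handle's -x end along -x, at mid-height (its centre plane 15 mm above the origin), so the tip is at x = -155 mm. It lies on the blue mat, handle away from the robot.
- housing: Black axle housing end, a fixed disc of 112 mm radius, 20 mm high; lugs with bolt heads around it reach 131 mm radius and 26 mm height. Origin at the centre of its underside on the bench, z up, +x points from the cover's centre to the yellow fulcrum (roughly away from the robot). Heights are above the bench.
- seat: Bright machined face on the housing under the cover, radius 82 mm, its top at height 26 mm; same origin and axes as the housing. Do not dig the blade into it.
- fulcrum: Fulcrum fixed on the housing, 76 mm long along the housing's y: a black block with a yellow bar in it, centred 100 mm from the cover's axis along the housing's +x. The yellow top is round, 6 mm radius. It is height-adjustable: its centre line stands 62 to 68 mm above the bench, differently each time, and no reading tells; feel for it with the bar. It holds firm. Origin and axes as the housing.
- cover (a joint): How far the steel cover has been raised, m: 0 fully home, end stop at 0.016. It slides straight up only, is held by about 24 N of friction plus 4.5 N weight, and stays where it is left. Its shape is told under cover_lip.
- cover_lip (a point): Point on the lower outer edge of the cover's lip nearest the fulcrum; rises with the cover. Cover: a lip of 58 mm radius and 10 mm thick, low cone on top, over a neck of 45 mm radius. When home the lip's underside is at height 48 mm, 22 mm above the machined face.
- bar_tip (a point): Centre of the end of the bar's blade (bar axes). To pass over the fulcrum and about 9 mm under the lip the blade must slope 38 degrees (fulcrum lowest) to 43 (highest), tip down; it takes up the lip some 5 degrees flatter and has raised it 8 mm some 10 degrees after that. The blade's end meets the neck 13 mm in.
- mat: Blue flat mat, 320 x 200 x 3 mm, fixed, origin at the centre of its underside. It lies to the left or the right of the housing.
- tray: Fixed open steel tray 260 x 190 x 30 mm on the other side, origin at the centre of its underside.
- race_small: Bystander on the mat: steel ring, 60 mm across, 18 mm high; origin under its centre.
- race_large: Bystander: steel ring, 84 mm across, 28 mm high; origin under its centre.
- flange: Bystander: dark hub flange, 100 mm across, 52 mm high; origin under its centre.
- bearing: Bystander in the tray: roller bearing, 68 mm across, 28 mm high; origin under its centre.
- shim: Bystander in the tray: flat ring, 72 mm across, 5 mm thick; origin under its centre.
- sleeve: Bystander: black flanged sleeve, 54 mm across, 48 mm high; origin under its centre.
Not all that is in view belongs to the job. There is more than one size of the bar; the job needs the larger.

How it is judged (in metres and radians):
On the way, in this order (a step that is already met when the one before it is completed fails the run):
1. the bar bears both on the fulcrum and up under the cover's lip (over 6 N each) (contact force between bar and cover above 6 N and contact force between bar and fulcrum above 6 N and value of joint cover below 0.0075 m), for 0.05 s.
2. the cover is raised by 8 mm while the bar still bears on fulcrum and cover (contact force between bar and cover above 2 N and contact force between bar and fulcrum above 2 N and value of joint cover above 0.008 m), for 0.05 s.
At the end, for the whole second after the job is handed in: The cover stays raised at least 7.5 mm; the bar lies flat (within 7 degrees) and at rest on the blue mat with its handle's middle over the mat, released (value of joint cover above 0.0075 m and x of bar in the frame of mat between -0.16 and 0.16 m and y of bar in the frame of mat between -0.1 and 0.1 m and height (world z) of bar below 0.01 m and angle between bar's own z axis and vertical below 0.12 rad and linear speed of bar below 0.02 m/s); the robot touches nothing.
It fails at once if the blade is driven into the machined face with more than 60 N (contact force between bar and seat above 60 N).
It fails at once if another part is moved by more than 30 mm (20 mm for the ring on the mat) (distance of race_small from where it was at the start of the episode above 0.02 m or distance of any of race_large, flange, bearing, shim, sleeve from where it was at the start of the episode above 0.03 m).
It also fails if it takes over 56 s, if anything falls off the work surface, if the arm or the gripper's body presses on something with over 40 N, if the wrist force passes 120 N, or if a joint passes its speed limit or range.

## Robot

A 6-joint arm with a two-finger parallel gripper is mounted at the origin on the work surface. World frame = base frame: x ahead of the robot, y to its left, z up, the work surface at z = 0. Lengths are in m, angles in degrees, forces in N, time in s.
With the tool pointing down it reaches from about 0.3 to 0.775 m from the base axis. Payload 14.6 kg.
Tool frame: the origin (TCP) lies on the centre line of the jaws, within the pads' length; the fingertips stand 14 mm ahead of it and the grasp point (between the pads) lies 5 mm behind it (arm.tip_extent is the distance from the TCP to the fingertips, in m); z points along the fingers, y is the line along which they close (so a half turn about z gives the same grasp; the last joint's range is limited). The gripper opens to 85 mm and grips with 20 to 120 N. Pads are 22 mm wide; open, the fingers measure 114 mm over their backs; the gripper's body (76 mm by 85 mm) begins 54 mm behind the grasp point. The pads swing forward as they close: fully open they stand 13 mm farther back than shut.
Start: joints at [-78.186, 17.183, 87.147, -0, 75.671, -3.816], TCP at [0.148, -0.53, 0.245] pointing down, gripper open.
Joint ranges: [-173.82, 173.82], [-45.26, 126.66], [13.44, 144.39], [-59.66, 239.66], [0, 175.72], [-146.38, 146.38]. Speed limits (degrees/s): [127.2, 127.2, 147.25, 180, 180, 180].

## Interface

Orientations are given as a 3x3 rotation matrix whose columns are the frame's x, y, z axes.
In Python, from rig import arm gives the robot as it stands. The module is installed in compiled form; this text tells all that it offers.
- The arm moves only by the tool step_arm, never from a script. Its argument "deltas" is one flat list of numbers, 7 for each row, row after row: the turn, a rotation vector about the world's x, y, z in degrees, then the shift along the world's x, y, z in mm, then the opening in per cent of the stroke, from 0 (shut) to 100 (fully open). In form: [ax, ay, az, dx, dy, dz, hand, ax, ay, az, dx, dy, dz, hand, ...]. A call has 1 to 12 rows; each row shifts and turns the commanded pose from where the row before left it; what a row does not reach is not made up. A row lasts 1/8 s, in which the tool goes at most 62.5 mm and 10.7 degrees, less where a joint would pass 70% of its speed; a pose out of reach is approached as far as the arm can. A call is refused whole if a number of a shift passes 62.5 or a number of a turn 10.7, either way. A call with a gripper value outside its range is refused whole. The fingers move at their own pace and stop on an object; the grip force is fixed at half the most. Time passes only in rows, so rows that do not move let the fingers close. It gives the time, the measured TCP pose, the force, the opening and the grip force at its end, in the units of the state.
- arm.read_state(): the state, without advancing time (a new reading comes with each control period).
- arm.capture(name): name is "side" or "top"; returns a dict with "img" (400x640x3 uint8, blue, green, red), "z_map" (400x640 float32, m along the optical axis (not along the pixel's ray), 0 where there is no reading), "K" (3x3 intrinsics, pixels), "world_from_camera" (4x4, takes a point from camera to world coordinates). Camera axes: x right, y down, z forward; pixel columns grow to the right and rows downward; lengths in m; the calibration is good to about 2 mm. A picture is of the moment at which its call begins.
- arm.job_done(): hands the job in; it is judged then, once.
The state is a dict: "clock": time; "joints": joint angles; "qvel": joint speeds; "effort": joint torques, N m; "position": TCP position; "eef_rot": TCP orientation; "force": force on the tool from outside, world axes, zero at the start; "torque": the same for the moment, N m; "grip_width": finger opening in m; "grip_force": force on a finger pad.
Only numpy, scipy, OpenCV 4.12 (cv2) and the standard library are available. Lean on these libraries where they do the work, as an engineer would, in place of code of your own. Each camera call takes 0.05 s, during which the arm holds its last target. There are 200 camera calls.

## Working session

There is one attempt and no reset: what is moved stays moved. The work goes in short steps, Python scripts to look and compute and a tool call to move; the robot and the scene stay as the last step left them, time stands still between calls to the robot, and variables do not carry over. Pictures are saved under pics/ and viewed, at most 10 in all, crops included, and the job is handed in when it is done.

Besides the shell and the picture viewer there is one more tool, called as name(argument=value, ...), one argument or row to a line, values as JSON. step_arm: Moves the arm, as the interface text tells. Its arguments: {"type":"object","properties":{"deltas":{"type":"array"}},"required":["deltas"]}

```bash
mkdir -p pics; cat > h.py <<'E'
import numpy as np, cv2
from rig import arm
def cap(n):
    c=arm.capture(n); return c
def pts(c):
    h,w=c['z_map'].shape; v,u=np.mgrid[:h,:w]; z=c['z_map']; K=c['K']
    p=np.stack([(u-K[0,2])/K[0,0]*z,(v-K[1,2])/K[1,1]*z,z],-1)
    T=c['world_from_camera']; return p@T[:3,:3].T+T[:3,3]
E
python3 - <<'E'
from h import *
for n in('top','side'):
    c=cap(n); cv2.imwrite(f'pics/{n}0.png',c['img']); np.savez(f'{n}0.npz',**c)
    print(n,c['K'][0,0],c['world_from_camera'].round(3).tolist())
s=arm.read_state();print(s['clock'],s['position'],s['eef_rot'],s['grip_width'])
E
```

```text
top 421.392440510921 [[-0.007, -0.988, 0.153, 0.306], [-1.0, 0.007, 0.003, 0.012], [-0.004, -0.153, -0.988, 1.305], [0.0, 0.0, 0.0, 1.0]]
side 456.21659625696094 [[0.993, -0.064, 0.104, 0.396], [-0.122, -0.47, 0.874, -1.049], [-0.007, -0.88, -0.474, 0.652], [0.0, 0.0, 0.0, 1.0]]
0.1 [ 0.14815087 -0.52948037  0.244797  ] [[ 9.63013372e-01  2.69453540e-01 -1.88107339e-04]
 [ 2.69453594e-01 -9.63012881e-01  9.75917981e-04]
 [ 8.18147644e-05 -9.90508264e-04 -9.99999506e-01]] 0.08563831756752022
```

View pics/top0.png

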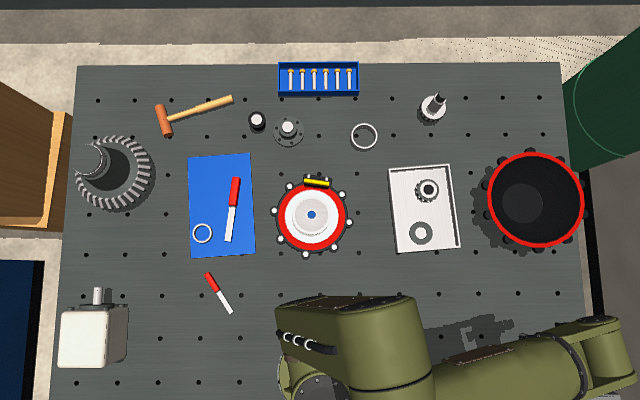

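View pics/side0.png

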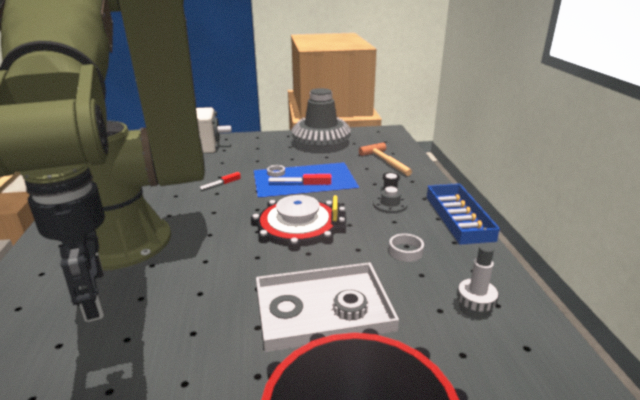

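The top view shows the mat (222,205) with the larger bar on it: handle (234,191), blade down to (228,240). The housing is at (312,215), its yellow fulcrum at (317,183), and the small ring at (202,233). The smaller decoy bar lies off the mat at (218,292). The side view agrees.

```bash
cat >> h.py <<'E'
def ray(c,u,v,h):
    T=c['world_from_camera'];K=c['K']
    d=T[:3,:3]@np.array([(u-K[0,2])/K[0,0],(v-K[1,2])/K[1,1],1]); o=T[:3,3]
    return o+d*(h-o[2])/d[2]
def blob(m,roi=None):
    m=m.astype(np.uint8)
    if roi: 
        k=np.zeros_like(m);k[roi[1]:roi[3],roi[0]:roi[2]]=1;m=m*k
    v,u=np.nonzero(m); return u,v
def hsv(c): return cv2.cvtColor(c['img'],cv2.COLOR_BGR2HSV).astype(int)
E
python3 - <<'E'
from h import *
c=dict(np.load('top0.npz')); H=hsv(c); P=pts(c)
h,s,v=H[...,0],H[...,1],H[...,2]
def rep(name,m,roi,hh):
    u,w=blob(m,roi); r=cv2.minAreaRect(np.stack([u,w],1).astype(np.float32))
    box=[ray(c,a,b,hh)[:2].round(4).tolist() for a,b in cv2.boxPoints(r)]
    print(name,len(u),'med',np.median(P[w,u],0).round(4),'ctr',ray(c,*r[0],hh).round(4),box, 'mean',ray(c,u.mean(),w.mean(),hh).round(4))
red=((h<8)|(h>172))&(s>150)&(v>80)
rep('handle',red,(222,170,245,212),.033)
rep('blade',(s<60)&(v>130),(220,200,242,246),.0205)
rep('yellow',(h>22)&(h<35)&(s>150)&(v>100),(295,170,340,195),.071)
rep('mat',(h>100)&(h<125)&(s>120),(180,145,262,265),.003)
rep('redring',red,(265,170,360,260),.020)
rep('bluedot',(h>95)&(h<125)&(s>100),(300,205,325,225),.07)
rep('white',(s<50)&(v>150),(285,188,340,245),.026)
ring=(s<60)&(v>100); rep('ring',ring,(185,218,215,248),.021)
c=dict(np.load('side0.npz')); H=hsv(c); P=pts(c);h,s,v=H[...,0],H[...,1],H[...,2]
rep('s_handle',((h<8)|(h>172))&(s>150),(300,168,335,190),.033)
rep('s_yellow',(h>22)&(h<35)&(s>150)&(v>100),(325,190,345,225),.071)
E
```

```text
handle 215 med [0.5401 0.2635 0.0311] ctr [0.5401 0.2636 0.033 ] [[0.4982, 0.2801], [0.586, 0.2698], [0.5824, 0.2469], [0.4948, 0.2574]] mean [0.5403 0.2634 0.033 ]
blade 223 med [0.4394 0.2766 0.0197] ctr [0.4407 0.2763 0.0205] [[0.3889, 0.2923], [0.4961, 0.2797], [0.4931, 0.2602], [0.386, 0.273]] mean [0.4399 0.2762 0.0205]
yellow 110 med [0.5601 0.0107 0.0678] ctr [0.5594 0.0098 0.071 ] [[0.5587, 0.0482], [0.5715, 0.0463], [0.56, -0.0285], [0.5473, -0.0265]] mean [0.5594 0.0101 0.071 ]
mat 5802 med [0.5016 0.3149 0.0019] ctr [0.4999 0.3113 0.003 ] [[0.6587, 0.4285], [0.6693, 0.2216], [0.3468, 0.1984], [0.3369, 0.3977]] mean [0.5021 0.3113 0.003 ]
redring 1170 med [0.447  0.0325 0.02  ] ctr [0.456  0.0268 0.02  ] [[0.372, 0.139], [0.5674, 0.1179], [0.5416, -0.0877], [0.3475, -0.0619]] mean [0.4519 0.0271 0.02  ]
bluedot 45 med [0.4621 0.0263 0.0665] ctr [0.4617 0.0247 0.07  ] [[0.4529, 0.0351], [0.4707, 0.035], [0.4706, 0.0143], [0.4527, 0.0145]] mean [0.4615 0.0258 0.07  ]
white 2174 med [0.4564 0.0261 0.0557] ctr [0.4609 0.0264 0.026 ] [[0.3879, 0.1128], [0.5495, 0.1005], [0.5351, -0.0615], [0.3741, -0.0462]] mean [0.4607 0.0261 0.026 ]
ring 119 med [0.4147 0.3645 0.0189] ctr [0.4182 0.3722 0.021 ] [[0.4584, 0.4136], [0.4578, 0.3337], [0.3783, 0.3313], [0.3789, 0.4104]] mean [0.4135 0.3658 0.021 ]
s_handle 236 med [0.5409 0.2508 0.0243] ctr [0.5397 0.2308 0.033 ] [[0.5021, 0.2656], [0.5841, 0.2543], [0.576, 0.1972], [0.4968, 0.208]] mean [0.5385 0.2311 0.033 ]
s_yellow 58 med [5.596e-01 2.000e-04 6.900e-02] ctr [ 0.557  -0.0188  0.071 ] [[0.5618, 0.0399], [0.5699, 0.0388], [0.5527, -0.0729], [0.5452, -0.0719]] mean [ 0.5587 -0.009   0.071 ]
```

step_arm(
  deltas=[0, 0, -1.5, 24.5, 49.6, 0, 100, 0, 0, -1.5, 24.5, 49.6, 0, 100, 0, 0, -1.5, 24.5, 49.6, 0, 100, 0, 0, -1.5, 24.5, 49.6, 0, 100, 0, 0, -1.5, 24.5, 49.6, 0, 100, 0, 0, -1.5, 24.5, 49.6, 0, 100, 0, 0, -1.5, 24.5, 49.6, 0, 100, 0, 0, -1.5, 24.5, 49.6, 0, 100, 0, 0, -1.5, 24.5, 49.6, 0, 100, 0, 0, -1.5, 24.5, 49.6, 0, 100, 0, 0, -1.5, 24.5, 49.6, 0, 100, 0, 0, -1.5, 24.5, 49.6, 0, 100],
)

```text
clock: 1.6
position: [0.4426, 0.0675, 0.2452]
eef_rot: [[0.999, -0.042, 0.0], [-0.042, -0.999, -0.0], [0.0, 0.0, -1.0]]
force: [0.3, -1.0, 0.2]
grip_width: 0.0855
grip_force: 0.0
```

step_arm(
  deltas=[0, 0, -1.5, 24.5, 49.6, -30, 100, 0, 0, -1.5, 24.5, 49.6, -30, 100, 0, 0, -1.1, 24.5, 49.6, -30, 100, 0, 0, -0.5, 24.5, 49.6, -30, 100, 0, 0, 0, 0, 0, -20, 100, 0, 0, 0, 0, 0, 0, 100, 0, 0, 0, 0, 0, 0, 100],
)

```text
clock: 2.48
position: [0.5398, 0.2623, 0.1072]
eef_rot: [[0.993, -0.122, 0.001], [-0.122, -0.993, 0.0], [0.001, -0.001, -1.0]]
force: [-0.3, 0.3, 1.4]
grip_width: 0.0853
grip_force: 0.0
```

```bash
python3 - <<'E'
from h import *
s=arm.read_state();print(s['clock'],s['joints'],s['position'].round(4),s['eef_rot'].round(3).tolist(),s['grip_width'],arm.tip_extent,s['force'])
E
```

```text
2.475 [ 2.24194587e+01  3.15417616e+01  8.62369209e+01 -4.47743048e-04
  6.21578851e+01  1.19418440e+02] [0.5398 0.2623 0.1072] [[0.993, -0.122, 0.001], [-0.122, -0.993, 0.0], [0.001, -0.001, -1.0]] 0.08527610556285421 0.014 [-0.33889047  0.28101739  1.3776739 ]
```

step_arm(
  deltas=[0, 0, 0, 0, 1, -30, 100, 0, 0, 0, 0, 0, -30, 100, 0, 0, 0, 0, 0, -20, 100, 0, 0, 0, 0, 0, -6, 100, 0, 0, 0, 0, 0, 0, 0, 0, 0, 0, 0, 0, 0, 0, 0, 0, 0, 0, 0, 0, 0, 0, 0, 0, 0, 0, 0, 0, 0, 0, 0, 0, 0, 0, 0, 0, 0, 0, 0, 0, 0, 0],
)

```text
clock: 3.72
position: [0.5399, 0.2637, 0.0209]
eef_rot: [[0.993, -0.121, 0.001], [-0.121, -0.993, 0.0], [0.001, -0.001, -1.0]]
force: [-0.9, -1.4, 5.7]
grip_width: 0.0234
grip_force: 60.6
```

step_arm(
  deltas=[0, 0, 0, 0, 0, 25, 0, 0, 0, 0, 0, 0, 50, 0, 0, 0, 0, 0, 0, 62, 0, 0, 0, 0, 0, 0, 62, 0, 0, 0, -2, 20, -30, 0, 0, -1.3, -8.1, 0, 20, -45, 0, 0, -1.3, -8.1, 0, 20, -45, 0, 0, -1.3, -8.1, 0, 20, -45, 0, 0, -1.3, -8.1, 0, 20, -45, 0, 0, -1.2, -8.1, 0, 11, -45, 0, 0, 0, 0, 0, 0, -13, -19, 0, 0, 0, 0, 0, 0, 0, 0],
)

```text
clock: 5.22
position: [0.6496, -0.0053, 0.1983]
eef_rot: [[0.748, -0.158, 0.645], [-0.119, -0.987, -0.104], [0.653, 0.0, -0.757]]
force: [0.9, 0.2, -3.1]
grip_width: 0.023
grip_force: 59.6
```

```bash
cat >> h.py <<'E'
C=np.array([.4607,.026]); EX=np.array([np.cos(np.radians(9)),-np.sin(np.radians(9))])
def target(rt,zt,th,off=.003):
    t=np.radians(th); r=rt+.155*np.cos(t)-off*np.sin(t); z=zt+.155*np.sin(t)+off*np.cos(t)
    return np.array([*(C+EX*r),z])
def cur(off=.003):
    s=arm.read_state(); R=s['eef_rot']; bx=R[:,0]; bz=-R[:,2]
    tip=s['position']-.155*bx-off*bz; d=tip[:2]-C
    ey=np.array([-EX[1],EX[0]])
    return dict(t=s['clock'],pos=s['position'].round(4),slope=np.degrees(np.arcsin(bx[2])).round(2),yaw=np.degrees(np.arctan2(bx[1],bx[0])).round(2),roll=np.degrees(np.arcsin(R[2,1])).round(2),tip_r=(d@EX).round(4),tip_y=(d@ey).round(4),tip_z=tip[2].round(4),F=s['force'].round(1),T=s['torque'].round(2),gw=s['grip_width'])
E
python3 - <<'E'
from h import *
print(cur(),target(.078,.068,41).round(4),arm.read_state()['joints'].round(1))
out=[]
for n,b in(('side',(240,100,400,250)),('top',(260,120,360,270))):
    c=cap(n); np.savez(n+'1.npz',**c); x=c['img'][b[1]:b[3],b[0]:b[2]]; cv2.imwrite(f'pics/{n}1.png',cv2.resize(x,None,fx=4 if n=='top' else 5,fy=4 if n=='top' else 5)) if n=='top' else cv2.imwrite('pics/side1.png',cv2.resize(x,(640,600)))
E
```

```text
{'t': 5.225, 'pos': array([ 0.6496, -0.0053,  0.1983]), 'slope': np.float64(40.79), 'yaw': np.float64(-9.08), 'roll': np.float64(0.02), 'tip_r': np.float64(0.0761), 'tip_y': np.float64(-0.0012), 'tip_z': np.float64(0.0948), 'F': array([ 0.9,  0.2, -3.1]), 'T': array([ 0.14,  0.61, -0.02]), 'gw': 0.022991484876794005} [ 0.6513 -0.0042  0.172 ] [ -2.1  17.6 101.4 -13.   21.  107.5]
```

View pics/side1.png

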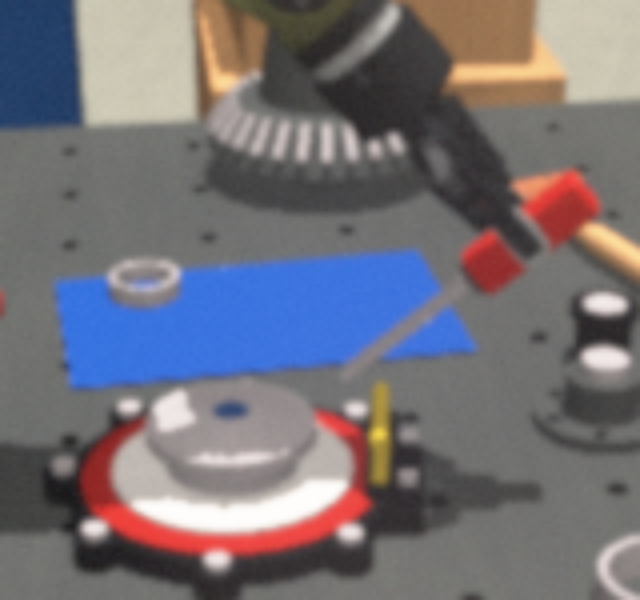

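The side crop shows the bar held at the slope with its blade tip at crop (345,375) → pixel (326,194), above and beyond the lip. The fulcrum is at (335,208). I'll check the held bar's slope against the image by casting rays onto its vertical plane.

```bash
cat >> h.py <<'E'
EY=np.array([-EX[1],EX[0]])
def vplane(c,u,v,y0=0.):
    T=c['world_from_camera'];K=c['K']
    d=T[:3,:3]@np.array([(u-K[0,2])/K[0,0],(v-K[1,2])/K[1,1],1]); o=T[:3,3]
    t=(y0-(o[:2]-C)@EY)/(d[:2]@EY); p=o+d*t; return (p[:2]-C)@EX,p[2]
E
python3 - <<'E'
from h import *
c=dict(np.load('side1.npz')); H=hsv(c); h,s,v=H[...,0],H[...,1],H[...,2]
red=((h<8)|(h>172))&(s>140); u,w=blob(red,(352,138,395,176))
q=np.array([vplane(c,a,b,-.013) for a,b in zip(u,w)])  # near side face
r=cv2.minAreaRect((q*1000).astype(np.float32)); print('handle mm',r, q.min(0),q.max(0)); 
# blade: grey vs blue/grey background: fixed columns
b=(s<110)&(v>95)
u,w=blob(b,(322,166,354,197))
q=np.array([vplane(c,a,bb,-.008) for a,bb in zip(u,w)])*1000
print(len(q)); print(cv2.fitLine(q.astype(np.float32),cv2.DIST_HUBER,0,.01,.01).ravel(), q[q[:,0].argmin()])
print('expect handle ctr', [(x) for x in ((arm.read_state()['position'][:2]-C)@EX,arm.read_state()['position'][2])])
t=dict(np.load('top1.npz'));H=hsv(t);h,s,v=H[...,0],H[...,1],H[...,2]
for y in range(170,215,3): print(y,[int(x) for x in v[y,304:326:1]]) if y in(185,) else None
# fulcrum top in side view on its own
E
```

```text
handle mm ((194.70057678222656, 202.33389282226562), (91.51748657226562, 36.86994934082031), 42.10783386230469) [0.1552224  0.16331487] [0.23588229 0.24220971]
387
[  0.62161744   0.783321   118.36886    126.588745  ] [68.87825834 90.4576672 ]
expect handle ctr [np.float64(0.19226777175017165), np.float64(0.20050283393664092)]
185 [110, 112, 111, 109, 110, 109, 108, 109, 109, 108, 107, 108, 109, 106, 106, 106, 105, 107, 106, 105, 106, 105]
```

View pics/top1.png

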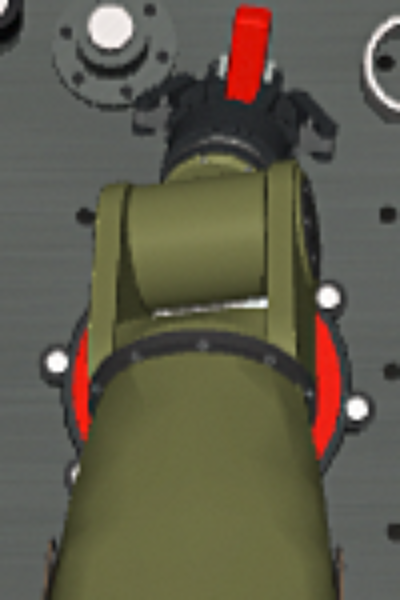

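The top view is blocked by the arm, but the handle lines up at yaw -9°. The side fit gives the handle a slope of about 42° and a centre within 2 mm of where it should be, so I'll lower the bar to feel for the fulcrum.

step_arm(
  deltas=[0, 0, 0, 0, 1, -15, 0, 0, 0, 0, 0, 0, -12, 0, 0, 0, 0, 0, 0, -6, 0, 0, 0, 0, 0, 0, 0, 0],
)

```text
clock: 5.82
position: [0.6504, -0.0033, 0.1664]
eef_rot: [[0.746, -0.156, 0.647], [-0.118, -0.988, -0.102], [0.655, 0.0, -0.755]]
force: [0.1, -0.8, -2.7]
grip_width: 0.0232
grip_force: 59.7
```

step_arm(
  deltas=[0, 0, 0, 0, 0, -1, 0, 0, 0, 0, 0, 0, -1, 0, 0, 0, 0, 0, 0, 0, 0],
)

```text
clock: 6.2
position: [0.6505, -0.0035, 0.1652]
eef_rot: [[0.745, -0.156, 0.648], [-0.118, -0.988, -0.103], [0.656, -0.0, -0.755]]
force: [-0.7, -0.8, -2.9]
grip_width: 0.0231
grip_force: 59.7
```

step_arm(
  deltas=[0, 0, 0, 0, 0, -1, 0, 0, 0, 0, 0, 0, -1, 0, 0, 0, 0, 0, 0, 0, 0],
)

```text
clock: 6.58
position: [0.6505, -0.0034, 0.163]
eef_rot: [[0.746, -0.156, 0.648], [-0.118, -0.988, -0.103], [0.656, 0.0, -0.755]]
force: [-0.3, 0.5, -3.5]
grip_width: 0.0228
grip_force: 59.7
```

step_arm(
  deltas=[0, 0, 0, 0, 0, -1, 0, 0, 0, 0, 0, 0, -1, 0, 0, 0, 0, 0, 0, 0, 0],
)

```text
clock: 6.95
position: [0.6505, -0.0034, 0.161]
eef_rot: [[0.746, -0.156, 0.648], [-0.118, -0.988, -0.103], [0.656, 0.0, -0.755]]
force: [0.6, 0.0, -3.2]
grip_width: 0.0233
grip_force: 59.7
```

step_arm(
  deltas=[0, 0, 0, 0, 0, -1, 0, 0, 0, 0, 0, 0, 0, 0],
)

```text
clock: 7.2
position: [0.6505, -0.0034, 0.16]
eef_rot: [[0.745, -0.156, 0.648], [-0.118, -0.988, -0.103], [0.656, 0.0, -0.755]]
force: [0.5, 0.1, -3.4]
grip_width: 0.0228
grip_force: 59.7
```

step_arm(
  deltas=[0, 0, 0, 0, 0, -1, 0, 0, 0, 0, 0, 0, 0, 0],
)

```text
clock: 7.45
position: [0.6505, -0.0034, 0.159]
eef_rot: [[0.745, -0.156, 0.648], [-0.118, -0.988, -0.103], [0.656, -0.0, -0.755]]
force: [0.3, -0.7, -4.2]
grip_width: 0.0231
grip_force: 59.7
```

```bash
python3 - <<'E'
from h import *
print(cur())
E
```

```text
{'t': 7.45, 'pos': array([ 0.6505, -0.0034,  0.159 ]), 'slope': np.float64(41.0), 'yaw': np.float64(-9.0), 'roll': np.float64(-0.0), 'tip_r': np.float64(0.077), 'tip_y': np.float64(0.0006), 'tip_z': np.float64(0.0551), 'F': array([ 0.3, -0.7, -4.2]), 'T': array([ 0.13,  0.62, -0.01]), 'gw': 0.02313427685660036}
```

step_arm(
  deltas=[0, 0, 0, 0, 0, -1, 0, 0, 0, 0, 0, 0, 0, 0],
)

```text
clock: 7.7
position: [0.6506, -0.0034, 0.1582]
eef_rot: [[0.745, -0.156, 0.648], [-0.118, -0.988, -0.103], [0.656, -0.0, -0.755]]
force: [-0.9, 0.3, -0.4]
grip_width: 0.023
grip_force: 59.9
```

step_arm(
  deltas=[0, 0, 0, 0, 0, -1, 0, 0, 0, 0, 0, 0, 0, 0],
)

```text
clock: 7.95
position: [0.6507, -0.0034, 0.1575]
eef_rot: [[0.745, -0.156, 0.649], [-0.118, -0.988, -0.103], [0.657, -0.0, -0.754]]
force: [-0.9, 0.0, 3.0]
grip_width: 0.0231
grip_force: 60.3
```

step_arm(
  deltas=[0, 0, 0, 0, 0, -1, 0, 0, 0, 0, 0, 0, 0, 0],
)

```text
clock: 8.2
position: [0.6505, -0.0034, 0.1561]
eef_rot: [[0.745, -0.156, 0.648], [-0.118, -0.988, -0.103], [0.656, -0.0, -0.755]]
force: [-1.0, 0.3, 2.7]
grip_width: 0.0231
grip_force: 60.3
```

```bash
python3 - <<'E'
from h import *
print(cur())
E
```

```text
{'t': 8.2, 'pos': array([ 0.6505, -0.0034,  0.1561]), 'slope': np.float64(41.01), 'yaw': np.float64(-9.0), 'roll': np.float64(-0.0), 'tip_r': np.float64(0.0771), 'tip_y': np.float64(0.0007), 'tip_z': np.float64(0.0522), 'F': array([-1. ,  0.3,  2.7]), 'T': array([ 0.1 ,  0.76, -0.01]), 'gw': 0.023100072348967642}
```

step_arm(
  deltas=[0, 0, 0, 0, 0, 1.5, 0, 0, 0, 0, -4.7, 0.7, -4, 0, 0, 0, 0, -4.7, 0.7, -4, 0, 0, 0, 0, -4.7, 0.7, -4, 0, 0, 0, 0, 0, 0, 0, 0],
)

```text
clock: 8.82
position: [0.6359, -0.0012, 0.145]
eef_rot: [[0.746, -0.156, 0.647], [-0.118, -0.988, -0.103], [0.655, 0.0, -0.755]]
force: [-0.7, -0.1, -3.1]
grip_width: 0.0228
grip_force: 59.8
```

```bash
python3 - <<'E'
from h import *
print(cur())
c=cap('side'); np.savez('side2.npz',**c)
H=hsv(c); h,s,v=H[...,0],H[...,1],H[...,2]
u,w=blob(((h<8)|(h>172))&(s>140),(330,138,395,188))
q=np.array([vplane(c,a,b,-.013) for a,b in zip(u,w)]);print(cv2.minAreaRect((q*1000).astype(np.float32)))
cv2.imwrite('pics/side2.png',cv2.resize(c['img'][150:250,280:390],None,fx=6,fy=6,interpolation=cv2.INTER_CUBIC))
E
```

```text
{'t': 8.825, 'pos': array([ 0.6359, -0.0012,  0.145 ]), 'slope': np.float64(40.94), 'yaw': np.float64(-8.98), 'roll': np.float64(0.01), 'tip_r': np.float64(0.0622), 'tip_y': np.float64(0.0005), 'tip_z': np.float64(0.0412), 'F': array([-0.7, -0.1, -3.1]), 'T': array([ 0.1 ,  0.64, -0.02]), 'gw': 0.022833685112900015}
((179.89183044433594, 151.23410034179688), (90.93769073486328, 34.55118179321289), 39.8873291015625)
```

View pics/side2.png

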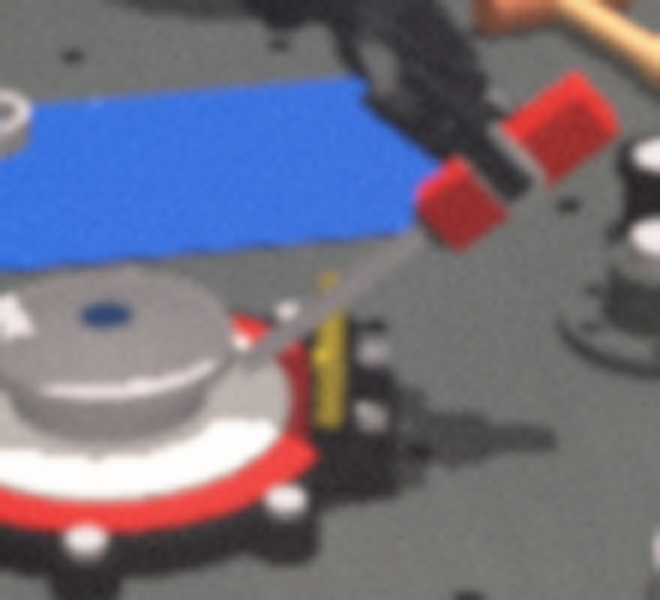

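The side crop shows the blade over the yellow bar, with its tip at crop (245,360) just outside and below the lip edge (235,345). The slope measures about 40°. I'll push it in the last 11 mm.

step_arm(
  deltas=[0, 0, 0, -3.6, 0.6, -3.3, 0, 0, 0, 0, -3.6, 0.6, -3.3, 0, 0, 0, 0, -3.6, 0.6, -3.2, 0, 0, 0, 0, 0, 0, 0, 0],
)

```text
clock: 9.38
position: [0.6252, 0.0005, 0.1353]
eef_rot: [[0.746, -0.156, 0.647], [-0.118, -0.988, -0.103], [0.655, 0.0, -0.755]]
force: [-1.5, 0.2, -2.4]
grip_width: 0.0231
grip_force: 59.8
```

```bash
python3 - <<'E'
from h import *
print(cur())
E
```

```text
{'t': 9.375, 'pos': array([6.252e-01, 5.000e-04, 1.353e-01]), 'slope': np.float64(40.95), 'yaw': np.float64(-8.99), 'roll': np.float64(0.01), 'tip_r': np.float64(0.0513), 'tip_y': np.float64(0.0006), 'tip_z': np.float64(0.0315), 'F': array([-1.5,  0.2, -2.4]), 'T': array([ 0.13,  0.92, -0.06]), 'gw': 0.02311930132606662}
```

```bash
python3 - <<'E'
from h import *
s=arm.read_state();p=s['position'];F=np.array([.100,.0636]);rel=np.array([(p[:2]-C)@EX,p[2]])-F
last=None
for f in range(0,25,3):
    a=np.radians(f);b=np.radians(40-f)
    q=F+[rel[0]*np.cos(a)+rel[1]*np.sin(a),-rel[0]*np.sin(a)+rel[1]*np.cos(a)]+np.array([np.cos(b),np.sin(b)])*.0003*f
    w=np.array([*(EX*q[0]),q[1]])*1000
    print(f,None if last is None else (w-last).round(1)); last=w
E
```

```text
0 None
3 [ 4.3 -0.7 -3. ]
6 [ 4.2 -0.7 -3.3]
9 [ 4.  -0.6 -3.6]
12 [ 3.9 -0.6 -3.8]
15 [ 3.7 -0.6 -4. ]
18 [ 3.5 -0.6 -4.3]
21 [ 3.3 -0.5 -4.5]
24 [ 3.1 -0.5 -4.7]
```

step_arm(
  deltas=[0.23, 1.48, 0, 2.1, -0.3, -1.5, 0, 0.23, 1.48, 0, 2.1, -0.3, -1.5, 0, 0.23, 1.48, 0, 2.1, -0.3, -1.7, 0, 0.23, 1.48, 0, 2.1, -0.3, -1.7, 0, 0, 0, 0, 0, 0, 0, 0],
)

```text
clock: 10.0
position: [0.6342, -0.0008, 0.1294]
eef_rot: [[0.809, -0.157, 0.567], [-0.128, -0.988, -0.09], [0.574, 0.0, -0.819]]
force: [-2.0, 0.0, -0.7]
grip_width: 0.0228
grip_force: 60.0
```

step_arm(
  deltas=[0.23, 1.48, 0, 2, -0.3, -1.8, 0, 0.23, 1.48, 0, 2, -0.3, -1.8, 0, 0, 0, 0, 0, 0, 0, 0],
)

```text
clock: 10.38
position: [0.6373, -0.0012, 0.125]
eef_rot: [[0.839, -0.156, 0.52], [-0.133, -0.988, -0.083], [0.527, 0.001, -0.85]]
force: [-12.1, 1.9, 2.2]
grip_width: 0.0228
grip_force: 61.1
```

```bash
python3 - <<'E'
from h import *
print(cur())
E
```

```text
{'t': 10.375, 'pos': array([ 0.6373, -0.0012,  0.125 ]), 'slope': np.float64(31.8), 'yaw': np.float64(-8.97), 'roll': np.float64(0.04), 'tip_r': np.float64(0.0485), 'tip_y': np.float64(0.0007), 'tip_z': np.float64(0.0408), 'F': array([-12.1,   1.9,   2.2]), 'T': array([ 0.24,  1.67, -0.03]), 'gw': 0.02281903651918691}
```

step_arm(
  deltas=[0.23, 1.48, 0, 1.9, -0.3, -1.9, 0, 0.23, 1.48, 0, 1.9, -0.3, -1.9, 0, 0, 0, 0, 0, 0, 0, 0],
)

```text
clock: 10.75
position: [0.6406, -0.0017, 0.1209]
eef_rot: [[0.866, -0.156, 0.475], [-0.137, -0.988, -0.076], [0.481, 0.001, -0.877]]
force: [-16.8, 1.9, 2.4]
grip_width: 0.023
grip_force: 61.4
```

step_arm(
  deltas=[0.23, 1.48, 0, 1.8, -0.3, -2, 0, 0.23, 1.48, 0, 1.8, -0.3, -2, 0, 0, 0, 0, 0, 0, 0, 0],
)

```text
clock: 11.12
position: [0.6442, -0.0023, 0.1169]
eef_rot: [[0.89, -0.156, 0.429], [-0.14, -0.988, -0.069], [0.434, 0.001, -0.901]]
force: [-16.8, 1.4, 1.3]
grip_width: 0.0233
grip_force: 61.3
```

```bash
python3 - <<'E'
from h import *
print(cur())
c=cap('side'); np.savez('side3.npz',**c)
H=hsv(c); h,s,v=H[...,0],H[...,1],H[...,2]
u,w=blob(((h<8)|(h>172))&(s>140),(330,138,400,200))
q=np.array([vplane(c,a,b,-.013) for a,b in zip(u,w)]);print(cv2.minAreaRect((q*1000).astype(np.float32)))
for n in('side0','side2','side3'):
    c=dict(np.load(n+'.npz'));H=hsv(c); h,s,v=H[...,0],H[...,1],H[...,2]
    u,w=blob((h>95)&(h<125)&(s>60),(285,192,312,212)); print(n,len(u),u.mean(),w.mean())
E
```

```text
{'t': 11.125, 'pos': array([ 0.6442, -0.0023,  0.1169]), 'slope': np.float64(25.72), 'yaw': np.float64(-8.95), 'roll': np.float64(0.06), 'tip_r': np.float64(0.0473), 'tip_y': np.float64(0.0007), 'tip_z': np.float64(0.0469), 'F': array([-16.8,   1.4,   1.3]), 'T': array([ 0.34,  2.19, -0.01]), 'gw': 0.023258276405119183}
((189.66156005859375, 122.63969421386719), (90.95659637451172, 37.15739059448242), 24.890588760375977)
side0 77 295.987012987013 195.11688311688312
side2 84 295.8809523809524 195.02380952380952
side3 78 296.0769230769231 194.89743589743588
```

```bash
python3 - <<'E'
from h import *
I=[dict(np.load(n+'.npz'))['img'] for n in('side0','side3')]
g=[cv2.cvtColor(i,cv2.COLOR_BGR2GRAY).astype(np.float32) for i in I]
for b in((268,190,314,222),(250,225,300,245)):
    print(cv2.phaseCorrelate(*[np.ascontiguousarray(x[b[1]:b[3],b[0]:b[2]]) for x in g],cv2.createHanningWindow((b[2]-b[0],b[3]-b[1]),cv2.CV_32F)))
cv2.imwrite('pics/side3.png',np.hstack([cv2.resize(i[150:250,255:385][:, :],None,fx=3,fy=5.9,interpolation=cv2.INTER_CUBIC) for i in I]))
E
```

```text
((0.24460207891916852, -1.4662883432923195), 0.8864929772292575)
((-0.09822091612996786, 0.1592394446765244), 0.9350433416366577)
```

View pics/side3.png

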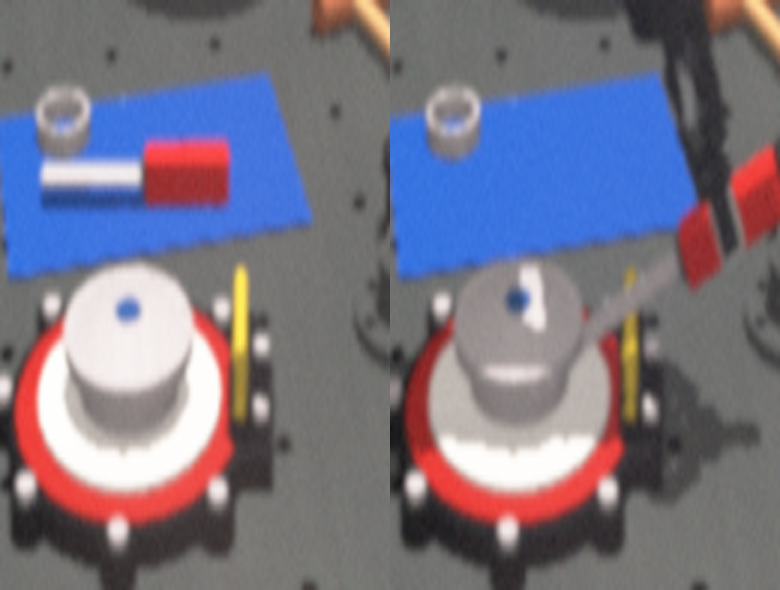

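The crops (left before, right now) show the blade under the lip. The blue dot has gone from y=310 to y=299 (about 1.7 px true), so the cover is already up about 5 mm. I'll keep levering.

step_arm(
  deltas=[0.23, 1.48, 0, 1.7, -0.3, -2.2, 0, 0.23, 1.48, 0, 1.7, -0.3, -2.2, 0, 0.23, 1.48, 0, 1.6, -0.2, -2.3, 0, 0.23, 1.48, 0, 1.6, -0.2, -2.3, 0, 0, 0, 0, 0, 0, 0, 0],
)

```text
clock: 11.8
position: [0.6504, -0.0032, 0.1078]
eef_rot: [[0.93, -0.156, 0.332], [-0.146, -0.988, -0.054], [0.336, 0.001, -0.942]]
force: [-18.4, 2.0, 4.2]
grip_width: 0.0232
grip_force: 61.5
```

```bash
cat >> h.py <<'E'
def lift(c):
    H=hsv(c);h,s,v=H[...,0],H[...,1],H[...,2]
    u,w=blob((h>95)&(h<130)&(s>90),(290,194,305,212)); g=[cv2.cvtColor(i,cv2.COLOR_BGR2GRAY).astype(np.float32)[190:222,268:314] for i in (np.load('side0.npz')['img'],c['img'])]
    pc=cv2.phaseCorrelate(*map(np.ascontiguousarray,g),cv2.createHanningWindow((46,32),cv2.CV_32F))
    n,l,st,ce=cv2.connectedComponentsWithStats(((h>95)&(h<130)&(s>90)).astype(np.uint8)[190:215,285:312])
    return pc[0][1],[(st[i,4],(ce[i]+[285,190]).round(2).tolist()) for i in range(1,n) if st[i,4]<80]
E
python3 - <<'E'
from h import *
print(cur())
c=cap('side'); np.savez('side4.npz',**c)
for n in('side0','side2','side3','side4'): print(lift(dict(np.load(n+'.npz'))))
E
```

```text
{'t': 11.8, 'pos': array([ 0.6504, -0.0032,  0.1078]), 'slope': np.float64(19.66), 'yaw': np.float64(-8.95), 'roll': np.float64(0.07), 'tip_r': np.float64(0.0469), 'tip_y': np.float64(0.0007), 'tip_z': np.float64(0.0528), 'F': array([-18.4,   2. ,   4.2]), 'T': array([ 0.39,  2.95, -0.02]), 'gw': 0.023150970475341176}
(0.0, [(np.int32(16), [297.12, 202.06])])
(-0.03380964888536653, [(np.int32(16), [297.12, 202.06])])
(-1.4662883432923195, [(np.int32(11), [297.27, 200.45])])
(-3.2783747809235884, [(np.int32(71), [296.92, 190.9]), (np.int32(13), [297.23, 198.54])])
```

The cover is up about 10 mm (dot 3.3–3.5 px at 0.33 px/mm, and the blade geometry gives 11 mm). Next I ease off and back the blade out.

step_arm(
  deltas=[-0.23, -1.48, 0, -1.6, 0.2, 2.3, 0, -0.23, -1.48, 0, -1.6, 0.2, 2.3, 0, -0.23, -1.48, 0, -1.7, 0.3, 2.2, 0, -0.23, -1.48, 0, -1.7, 0.3, 2.2, 0, 0, 0, 0, 0, 0, 0, 0],
)

```text
clock: 12.48
position: [0.6455, -0.0025, 0.1185]
eef_rot: [[0.887, -0.156, 0.434], [-0.14, -0.988, -0.069], [0.44, 0.001, -0.898]]
force: [0.4, 1.2, -1.2]
grip_width: 0.0232
grip_force: 60.0
```

step_arm(
  deltas=[0, 0, 0, 4.5, -0.7, 2.4, 0, 0, 0, 0, 4.5, -0.7, 2.4, 0, 0, 0, 0, 4.5, -0.7, 2.4, 0, 0, 0, 0, 6, -1, 3.2, 0, 0, 0, 0, 6, -1, 3.2, 0, 0, 0, 0, 0, 0, 0, 0],
)

```text
clock: 13.22
position: [0.6714, -0.0067, 0.1319]
eef_rot: [[0.887, -0.156, 0.434], [-0.14, -0.988, -0.069], [0.439, 0.001, -0.898]]
force: [-0.7, -0.7, -3.4]
grip_width: 0.0233
grip_force: 59.7
```

```bash
python3 - <<'E'
from h import *
print(cur())
c=cap('side'); np.savez('side5.npz',**c); print(lift(c))
H=hsv(c); h,s,v=H[...,0],H[...,1],H[...,2]
u,w=blob(((h<8)|(h>172))&(s>140),(345,120,420,200))
q=np.array([vplane(c,a,b,-.013) for a,b in zip(u,w)]);print(cv2.minAreaRect((q*1000).astype(np.float32)))
cv2.imwrite('pics/side5.png',cv2.resize(c['img'][140:240,260:390],None,fx=6,fy=6,interpolation=cv2.INTER_CUBIC))
E
```

```text
{'t': 13.225, 'pos': array([ 0.6714, -0.0067,  0.1319]), 'slope': np.float64(26.07), 'yaw': np.float64(-8.98), 'roll': np.float64(0.04), 'tip_r': np.float64(0.0753), 'tip_y': np.float64(0.0006), 'tip_z': np.float64(0.0611), 'F': array([-0.7, -0.7, -3.4]), 'T': array([0.04, 0.49, 0.02]), 'gw': 0.023326655631252732}
(-3.345034052172757, [(np.int32(70), [296.76, 190.89]), (np.int32(13), [296.92, 198.69])])
((216.4989013671875, 136.01199340820312), (89.79935455322266, 37.646934509277344), 26.425647735595703)
```

View pics/side5.png

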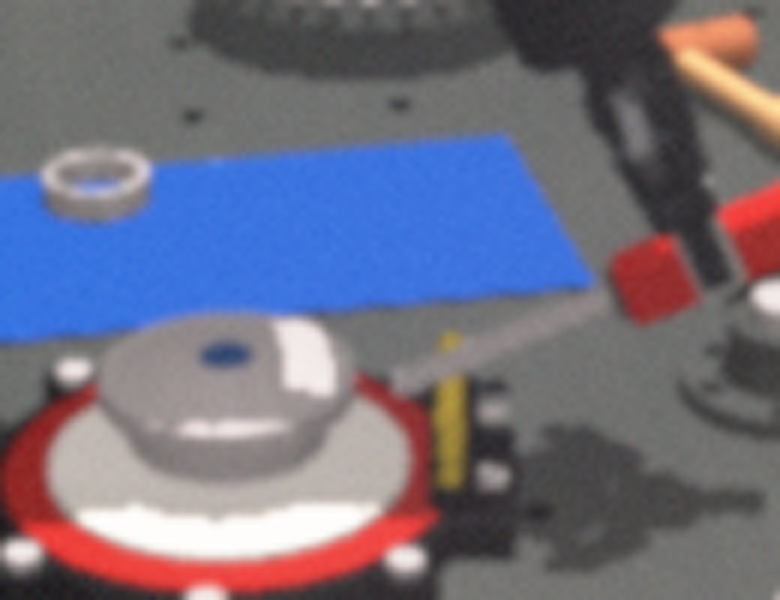

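The side crop shows the blade out of the cover and clear, tip at (400,385), with the cover still raised (dot shift 3.3 px). The slope is about 26°. I'll carry the bar back to the mat.

step_arm(
  deltas=[0, 0, 0, 0, 0, 40, 0, 0, 0, 0, 0, 0, 40, 0, 0.7, 4.3, 0, -22, 45, 0, 0, 0.7, 4.3, 0, -22, 45, 0, 0, 0.7, 4.3, 0, -22, 45, 0, 0, 0.7, 4.3, 0, -22, 45, 0, 0, 0.7, 4.3, 0, -22, 45, 0, 0, 0.7, 4.3, 0, -21, 45, 0, 0, 0, 0, 2, 0, 0, -50, 0, 0, 0, 0, 0, 0, -50, 0, 0, 0, 0, 0, 0, -50, 0, 0, 0, 0, 0, 0, 0, 0],
)

```text
clock: 14.78
position: [0.538, 0.2626, 0.0584]
eef_rot: [[0.993, -0.122, -0.008], [-0.122, -0.993, -0.001], [-0.008, 0.002, -1.0]]
force: [0.2, -0.6, -2.0]
grip_width: 0.023
grip_force: 59.9
```

```bash
python3 - <<'E'
from h import *
print(cur())
c=cap('side'); cv2.imwrite('pics/side6.png',cv2.resize(c['img'][130:230,240:380],None,fx=5,fy=5,interpolation=cv2.INTER_CUBIC))
E
```

```text
{'t': 14.775, 'pos': array([0.538 , 0.2626, 0.0584]), 'slope': np.float64(-0.45), 'yaw': np.float64(-7.0), 'roll': np.float64(0.12), 'tip_r': np.float64(-0.1156), 'tip_y': np.float64(0.2404), 'tip_z': np.float64(0.0566), 'F': array([ 0.2, -0.6, -2. ]), 'T': array([-0.02, -0.05,  0.01]), 'gw': 0.02296190531910115}
```

View pics/side6.png

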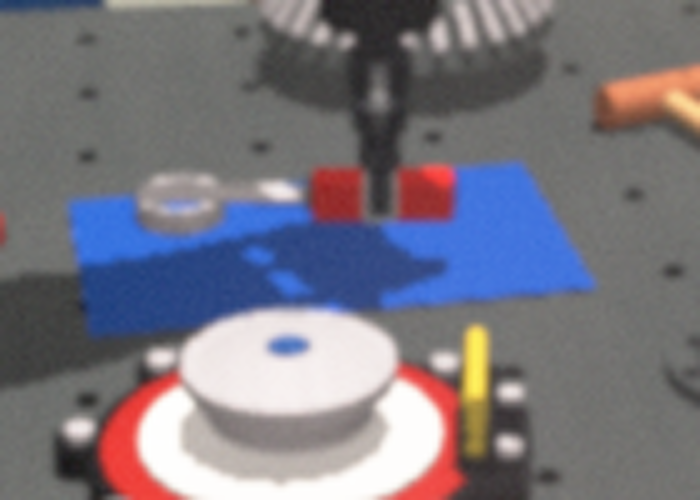

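The bar hangs level over the mat, handle at crop (380,195), clear of the ring. Lowering it now.

step_arm(
  deltas=[0, 0, 0, 0, 0, -20, 0, 0, 0, 0, 0, 0, -12, 0, 0, 0, 0, 0, 0, -2, 0, 0, 0, 0, 0, 0, 0, 0],
)

```text
clock: 15.32
position: [0.5401, 0.2634, 0.0279]
eef_rot: [[0.993, -0.122, -0.001], [-0.122, -0.993, 0.002], [-0.002, -0.001, -1.0]]
force: [0.2, 0.4, -1.9]
grip_width: 0.0225
grip_force: 60.1
```

step_arm(
  deltas=[0, 0, 0, 0, 0, -2, 0, 0, 0, 0, 0, 0, 0, 0],
)

```text
clock: 15.58
position: [0.54, 0.2634, 0.0258]
eef_rot: [[0.993, -0.122, -0.002], [-0.122, -0.993, 0.002], [-0.002, -0.001, -1.0]]
force: [0.2, -0.5, -3.1]
grip_width: 0.023
grip_force: 60.1
```

step_arm(
  deltas=[0, 0, 0, 0, 0, -1.5, 0, 0, 0, 0, 0, 0, 0, 0],
)

```text
clock: 15.82
position: [0.5399, 0.2634, 0.024]
eef_rot: [[0.993, -0.122, -0.002], [-0.122, -0.993, 0.001], [-0.002, -0.001, -1.0]]
force: [0.0, 0.7, -3.9]
grip_width: 0.0229
grip_force: 60.1
```

step_arm(
  deltas=[0, 0, 0, 0, 0, -1.5, 0, 0, 0, 0, 0, 0, 0, 0],
)

```text
clock: 16.08
position: [0.5398, 0.2633, 0.0224]
eef_rot: [[0.993, -0.122, -0.002], [-0.122, -0.993, 0.001], [-0.002, -0.001, -1.0]]
force: [-0.5, 0.4, -2.7]
grip_width: 0.0229
grip_force: 60.1
```

step_arm(
  deltas=[0, 0, 0, 0, 0, -1.2, 0, 0, 0, 0, 0, 0, 0, 0],
)

```text
clock: 16.32
position: [0.5399, 0.2634, 0.0214]
eef_rot: [[0.993, -0.122, -0.002], [-0.122, -0.993, 0.002], [-0.002, -0.001, -1.0]]
force: [0.4, -0.1, -2.9]
grip_width: 0.0229
grip_force: 60.1
```

step_arm(
  deltas=[0, 0, 0, 0, 0, -1, 0, 0, 0, 0, 0, 0, 0, 0],
)

```text
clock: 16.58
position: [0.5399, 0.2635, 0.021]
eef_rot: [[0.993, -0.122, -0.002], [-0.122, -0.993, 0.002], [-0.002, -0.001, -1.0]]
force: [-5.2, -1.2, 5.3]
grip_width: 0.023
grip_force: 61.4
```

step_arm(
  deltas=[0, 0, 0, 0, 0, -1, 0, 0, 0, 0, 0, 0, 0, 0],
)

```text
clock: 16.82
position: [0.5399, 0.2635, 0.0209]
eef_rot: [[0.993, -0.122, -0.002], [-0.122, -0.993, 0.002], [-0.002, -0.001, -1.0]]
force: [-10.5, -3.6, 15.8]
grip_width: 0.0228
grip_force: 62.7
```

Contact with the mat. Release and rise.

step_arm(
  deltas=[0, 0, 0, 0, 0, 1.5, 0, 0, 0, 0, 0, 0, 0, 60, 0, 0, 0, 0, 0, 0, 100, 0, 0, 0, 0, 0, 0, 100, 0, 0, 0, 0, 0, 0, 100, 0, 0, 0, 0, 0, 0, 100, 0, 0, 0, 0, 0, 15, 100, 0, 0, 0, 0, 0, 40, 100, 0, 0, 0, 0, 0, 60, 100, 0, 0, 0, 0, 0, 60, 100, 0, 0, 0, 0, -40, 30, 100, 0, 0, 0, 0, 0, 0, 100],
)

```text
clock: 18.32
position: [0.5407, 0.222, 0.2299]
eef_rot: [[0.992, -0.124, 0.004], [-0.124, -0.992, 0.003], [0.003, -0.004, -1.0]]
force: [0.4, -0.6, -0.5]
grip_width: 0.0855
grip_force: 0.0
```

step_arm(
  deltas=[0, 0, 0, -40, -50, 0, 100, 0, 0, 0, -40, -50, 0, 100, 0, 0, 0, -40, -50, 0, 100, 0, 0, 0, 0, -50, 0, 100, 0, 0, 0, 0, -50, 0, 100, 0, 0, 0, 0, -50, 0, 100, 0, 0, 0, 0, -50, 0, 100, 0, 0, 0, 0, 0, 0, 100, 0, 0, 0, 0, 0, 0, 100],
)

```text
clock: 19.45
position: [0.4227, -0.1225, 0.2257]
eef_rot: [[0.993, -0.122, -0.002], [-0.122, -0.993, 0.002], [-0.003, -0.002, -1.0]]
force: [0.6, 0.9, -0.5]
grip_width: 0.0851
grip_force: 0.0
```

```bash
python3 - <<'E'
from h import *
s=arm.read_state();print(s['clock'],s['position'],s['qvel'].round(2),s['grip_width'])
c=cap('side'); print(lift(c)); t=cap('top'); H=hsv(t);h,q,v=H[...,0],H[...,1],H[...,2]
u,w=blob(((h<8)|(h>172))&(q>150)&(v>80),(222,160,250,220)); P=pts(t)[w,u]; print(len(u),np.median(P,0))
cv2.imwrite('pics/end.png',np.vstack([cv2.resize(c['img'][140:240,240:400],(640,300)),cv2.resize(t['img'][140:260,160:400],(640,300))]))
E
```

```text
19.45 [ 0.42270243 -0.12248625  0.22573206] [ 1.21 -0.45  0.1  -0.15 -0.13 -0.08] 0.08511431830179761
(-2.980186265872806, [(np.int32(60), [296.87, 190.67]), (np.int32(13), [297.23, 198.54])])
215 [0.54030743 0.26344984 0.03185472]
```

View pics/end.png

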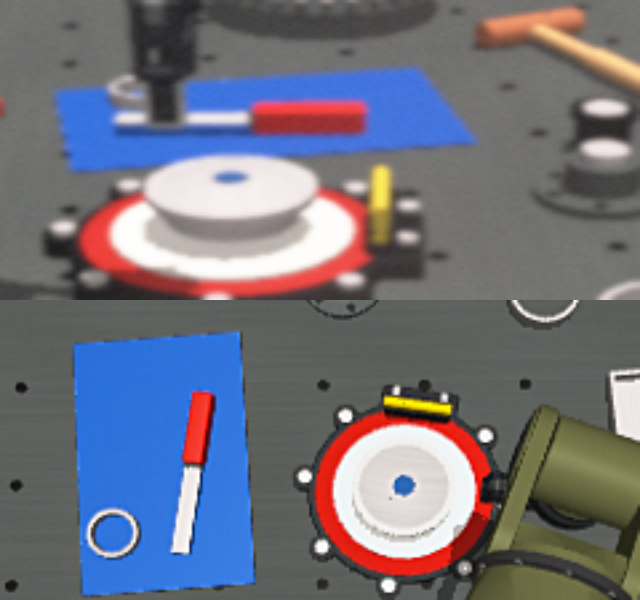

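The bar lies flat on the mat with its handle at (0.540, 0.263), the cover is still raised about 10 mm, and the arm is clear of everything.

```bash
python3 -c "
from rig import arm
print(arm.job_done())"
```

```text
the job is handed in; nothing more can be done
None
```

I levered the cover up about 10 mm, laid the pry bar back flat on the blue mat and released it, and handed the job in at about 19.5 s; the hand-in returned no verdict.

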